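# Seat a tee joint in the marking fixture and start it by the recessed key

## Task

Mark the tee joint: with a fingertip push it along its nest in the marking fixture until its upright web is fully home against both brass stop arms. Then reach a fingertip into the well with the green collar, press the sunken green key fully down, keep it down for a good second, let it come up again and leave the tee joint seated and everything clear. Only push and press, in that order: do not lift or tip the tee joint, do not press the green key before the joint is home or the yellow key at all, and leave the other things on the table alone.

Things in the scene. Friction and masses are not known exactly. Their poses are not given: they have to be found in the camera images.
- marker: Marking fixture, fixed. Aluminium base plate 320 mm wide (y), 12 mm thick, x -140 to +95 mm. Origin at table height under the middle of its width; its +x is the push direction, z up. Nest on its middle line: two steel rails along x, 10 mm tall, 107 mm apart, up to x = +55 mm. Key pods at x = 0, y = -115 and +115 mm.
- stop (a point): Midway between the end faces of the two brass stop arms, in the plane where the web's far face lies when home: x = 27 mm in the fixture's frame, 21 mm above the plate's top. The arms, 20 mm wide each at y = -36 and +36 mm, stand 8 to 34 mm above the plate, so the part's foot slides under them.
- head (a point): Top centre of the blue marking head behind the stop arms, fixed: 80 mm (x) by 118 mm, top 76 mm above the table; a stylus nozzle points from it to the part.
- tee_joint: The work: loose steel tee joint, about 0.3 kg. Foot 60 mm (its x) by 100 mm (y), 4 mm thick; upright web across its middle, 4 mm thick, 100 mm long along y, top 49 mm above the underside. Origin at the centre of the underside. It lies between the rails (3.5 mm play a side), 50 to 105 mm short of home (origin at fixture x = 25 mm), and slides with 1 to 4 N.
- start_pod: Grey pod, 76 x 76 mm, with green collar and key (start), fixed on the base plate left or right of the nest (varies). Origin at the centre of its underside, axes as the fixture's. Grey top 56 mm above that, with a 2 mm tall green collar ring, 55 mm across, round a round vertical well at the pod's centre, 46 mm across, 36 mm deep.
- start_key_top (a point): Centre of the flat top of the green key (round, 28 mm across, straight walls), which moves with the key. At rest it lies 22 mm below the pod's grey top (24 mm below the collar), that is 34 mm above the pod's underside.
- start_key (a joint): Green key in that pod: how far it is pressed, m, straight down; 0 = up, 0.006 = fully down. A spring returns it: about 1.5 N to start it, 5 N at the bottom.
- home_pod: Grey pod, 76 x 76 mm, with yellow collar and key (not to be pressed), fixed on the base plate left or right of the nest (varies). Origin at the centre of its underside, axes as the fixture's. Grey top 56 mm above that, with a 2 mm tall yellow collar ring, 55 mm across, round a round vertical well at the pod's centre, 46 mm across, 36 mm deep.
- home_key_top (a point): Centre of the flat top of the yellow key (round, 28 mm across, straight walls), which moves with the key. At rest it lies 22 mm below the pod's grey top (24 mm below the collar), that is 34 mm above the pod's underside.
- home_key (a joint): Yellow key in that pod: how far it is pressed, m, straight down; 0 = up, 0.006 = fully down. A spring returns it: about 1.5 N to start it, 5 N at the bottom.
- nut_1: Bystander: loose grey steel hex nut, 27 mm across, 12 mm tall, on the base plate in front of one pod. Origin at the centre of its underside.
- cup_3: Bystander: loose pink ceramic gas cup, 21 mm wide, 26 mm tall, on the base plate in front of the other pod. Origin at the centre of its underside.
- angle_cut: Bystander: loose rusty angle iron off-cut, 85 x 40 x 40 mm, on the table. Origin at the centre of its underside.
- pipe_cut_a: Bystander: loose rusty pipe off-cut on end, 43 mm wide, 70 mm tall, on the table. Origin at the centre of its underside.
- tape_roll: Bystander: loose roll of masking tape, 90 mm wide, 24 mm tall, on the table. Origin at the centre of its underside.
- mug: Bystander: loose purple mug, 86 mm wide, 96 mm tall, on the table. Origin on its underside.
There are look-alikes about, which are no part of the job. Leave any red or turquoise look-alike of the tee_joint alone.

How it is judged:
On the way, in this order (a step that is already met when the one before it is completed fails the run):
1. the tee joint is pushed home against the stop arms (x of tee_joint in the frame of marker above 0.0215 m and angle between the x axis of tee_joint and the x axis of marker, either way round below 0.06 rad and z of tee_joint in the frame of marker below 0.017 m), for 0.2 s.
2. the sunken green key is held fully down with the joint home (all of step 1 and value of joint start_key above 0.0045 m), for 0.6 s.
At the end, for the whole second after the job is handed in: The tee joint rests flat between the rails, within 3.5 mm of fully home against the stop arms and square to them within 0.06 rad; both keys are up (within 1.5 mm); nothing moves (all of step 1 and value of joint each of start_key, home_key below 0.0015 m and linear speed of tee_joint below 0.01 m/s); the robot touches nothing.
It fails at once if the tee joint is lifted by 8 mm or tipped by 0.3 rad (z of tee_joint in the frame of marker above 0.02 m or angle between tee_joint's own z axis and vertical above 0.3 rad).
It fails at once if the green key is pressed (3 mm) while the tee joint is not home (6 mm or more short) (value of joint start_key above 0.003 m and x of tee_joint in the frame of marker below 0.019 m).
It fails at once if the yellow key is pressed (3 mm) (value of joint home_key above 0.003 m).
It fails at once if another loose thing is moved by 25 mm or tipped over (distance of any of nut_1, cup_3, angle_cut, pipe_cut_a, tape_roll, mug from where it was at the start of the episode above 0.025 m or angle between any of nut_1, cup_3, angle_cut, pipe_cut_a, tape_roll, mug's own z axis and vertical above 0.5 rad).
It also fails if it takes over 48 s, if anything falls off the work surface, if the arm or the gripper's body presses on something with over 40 N, if the wrist force passes 120 N, or if a joint passes its speed limit or range.

## Robot

A 6-joint arm with a two-finger parallel gripper is mounted at the origin on a cart in front of the work surface, level with it; the furniture and walls round the work are solid. World frame = base frame: x ahead of the robot, y to its left, z up, the work surface at z = 0. Lengths are in m, angles in rad, forces in N, time in s.
With the tool pointing down it reaches from about 0.35 to 0.975 m from the base axis. Payload 4.9 kg.
Tool frame: the origin (TCP) lies midway between the tips of the shut fingers; the grasp point (between the pads) lies 19 mm behind it; z points along the fingers, y is the line along which they close (so a half turn about z gives the same grasp; the last joint's range is limited). The gripper opens to 85 mm and grips with 20 to 120 N. Pads are 22 mm wide; open, the fingers measure 114 mm over their backs; the gripper's body (76 mm by 85 mm) begins 54 mm behind the grasp point. The pads swing forward as they close: fully open they stand 13 mm farther back than shut.
Start: joints at [-1.431, 0.053, 1.613, -0, 1.476, -0.119], TCP at [0.16, -0.604, 0.231] pointing down, gripper open.
Joint ranges: [-3.01, 3.01], [-1.01, 2.22], [0.06, 2.58], [-1.02, 4.17], [0.09, 2.62], [-3.14, 3.14]. Speed limits (rad/s): [2.57, 2.57, 3.14, 3.14, 3.14, 3.14].

## Interface

Orientations are given as a unit quaternion [w, x, y, z].
In Python, from bench import env gives the robot as it stands.
- The arm moves only by the tool carry_out, never from a script. Its arguments are lists of equal length, an entry for each row: "linear": the shift along the tool's x, y, z each as a share of 0.025 m, from -1 to 1, a list of three; "angular": the turn, a rotation vector about the tool's x, y, z each as a share of 0.08 rad, from -1 to 1, a list of three; "hand": the gripper command: -1 is shut, 1 is fully open, values between are in proportion. A call has 1 to 10 rows; each row shifts and turns the commanded pose from where the row before left it, along the tool's axes as they then stand; what a row does not reach is not made up. A row lasts 1/10 s, in which the tool goes at most 50 mm and 8.59 degrees, less where a joint would pass 70% of its speed; a pose out of reach is approached as far as the arm can. A call with a number of a shift or a turn outside -1 to 1 is refused whole. A call with a gripper value outside its range is refused whole. The fingers move at their own pace and stop on an object; the grip force is fixed at half the most. Time passes only in rows, so rows that do not move let the fingers close. It gives the time, the measured TCP pose, the force, the opening and the grip force at its end, in the units of the state.
- env.get_obs(): the state, without advancing time (a new reading comes with each control period).
- env.read_camera(name): name is "scene" or "side" or "wrist"; returns a dict with "color" (480x640x3 uint8, blue, green, red), "depth" (480x640 float32, m along the optical axis (not along the pixel's ray), 0 where there is no reading), "camera_matrix" (3x3 intrinsics, pixels), "view" (4x4, takes a point from world to camera coordinates). Camera axes: x right, y down, z forward; pixel columns grow to the right and rows downward; lengths in m; the calibration is good to about 2 mm. A picture is of the moment at which its call begins.
- env.job_done(): hands the job in; it is judged then, once.
Trained networks look in a picture, given as the dict that the camera call returned (one of the last four; its "shot" number tells which), for a name from the list of things; names that differ only in an ending like _2 or _b are one class to them, and where a whole thing is asked for, a point or a joint stands for the part that bears it (a point fixed in the world has none). Each returns a list of dicts, best first, with "score" (0 to 1); they miss things now and then, are a little off and sometimes report something else, mostly with a low value. They report only what shows in the picture. A call takes as long as a camera call. They do not tell look-alikes from the thing itself.
- env.recognise(query, picture): "box" ([left, top, width, height] in pixels, round what is visible of it).
- env.outline_of(query, picture): "pixels" (480x640 bool, what is visible of it) and "box" ([left, top, width, height] in pixels, round what is visible of it).
- env.mark_of(query, picture): "position" ([column, row] in pixels: a listed point, or the origin of a listed thing).
The state is a dict: "clock": time; "joints": joint angles; "joint_velocities": joint speeds; "tau": joint torques, N m; "ee_pos": TCP position; "orientation": TCP orientation; "contact_force": force on the tool from outside, world axes, zero at the start; "moment": the same for the moment, N m; "finger_gap": finger opening in m; "grasp_force": force on a finger pad.
Only numpy, scipy, OpenCV 4.12 (cv2) and the standard library are available. Lean on these libraries where they do the work, as an engineer would, in place of code of your own. Each camera call takes 0.05 s, during which the arm holds its last target. There are 200 camera calls.

## Working session

There is one attempt and no reset: what is moved stays moved. The work goes in short steps, Python scripts to look and compute and a tool call to move; the robot and the scene stay as the last step left them, time stands still between calls to the robot, and variables do not carry over. Pictures are saved under pics/ and viewed, at most 10 in all, crops included, and the job is handed in when it is done.

Besides the shell and the picture viewer there is one more tool, called after "Request:" as name(argument=value, ...) on one line, values as JSON. carry_out: Moves the arm, as the interface text tells. Its arguments: {"type":"object","properties":{"linear":{"type":"array","items":{"type":"array","items":{"type":"number"}}},"angular":{"type":"array","items":{"type":"array","items":{"type":"number"}}},"hand":{"type":"array","items":{"type":"number"}}},"required":["linear","angular","hand"]}

```bash
mkdir -p pics
cat > h.py <<'E'
import numpy as np, cv2
from bench import env
def world(p,uv,z=None):
    K=np.array(p["camera_matrix"]);V=np.array(p["view"]);R=V[:3,:3];t=V[:3,3]
    c=-R.T@t; u,v=uv; ray=np.linalg.inv(K)@[u,v,1.]
    if z is None:
        d=p["depth"][int(round(v)),int(round(u))]; return R.T@(ray*d-t)
    r=R.T@ray; return c+r*(z-c[2])/r[2]
def cloud(p,mask):
    v,u=np.nonzero(mask&(p["depth"]>0));d=p["depth"][v,u]
    K=np.array(p["camera_matrix"]);V=np.array(p["view"])
    X=(np.linalg.inv(K)@np.stack([u,v,np.ones_like(u)]))*d
    return (V[:3,:3].T@(X-V[:3,3:4])).T
E
python3 - <<'E'
from h import *
o=env.get_obs();print(o["ee_pos"],o["orientation"],o["clock"])
for n in["scene","side"]:
    p=env.read_camera(n);cv2.imwrite(f"pics/{n}0.png",p["color"])
    V=np.array(p["view"]);print(n,-V[:3,:3].T@V[:3,3])
    for q in["marker","stop","head","tee_joint","start_pod","start_key_top","home_pod","home_key_top","nut_1","cup_3","angle_cut","pipe_cut_a","tape_roll","mug"]:
        for m in env.mark_of(q,p)[:2]:
            print(q,round(m["score"],2),np.round(m["position"],1),np.round(world(p,m["position"]),3))
E
```

```text
[ 0.15986391 -0.60355793  0.2300913 ] [-1.02403579e-03  9.91637255e-01  1.29052340e-01 -1.57779135e-05] 0.0
scene [-0.10183461  0.31777575  1.16858138]
marker 0.94 [297.5 257.9] [0.558 0.046 0.013]
marker 0.55 [256.5 277. ] [0.533 0.152 0.044]
stop 0.92 [286.6 243.6] [0.601 0.054 0.016]
head 0.67 [266.6 205.9] [0.678 0.068 0.073]
head 0.65 [360.4 253.2] [ 0.501 -0.081  0.031]
tee_joint 0.97 [407.4 217.3] [ 0.558 -0.238  0.004]
tee_joint 0.94 [305.2 269.8] [0.52  0.045 0.018]
start_pod 0.9 [335.3 231.1] [ 0.555 -0.044  0.068]
start_key_top 0.51 [337.9 222.9] [ 0.586 -0.067  0.046]
home_pod 0.86 [256.9 291. ] [0.487 0.168 0.07 ]
home_key_top 0.62 [256.2 277.6] [0.53  0.154 0.048]
nut_1 0.52 [293.6 317.6] [0.422 0.115 0.023]
cup_3 0.52 [361.6 254.1] [ 0.502 -0.085  0.024]
angle_cut 0.89 [177.3 301.7] [0.569 0.324 0.005]
angle_cut 0.66 [362.2 255.5] [ 0.499 -0.086  0.02 ]
tape_roll 0.32 [287.9 243.3] [0.602 0.051 0.015]
mug 0.96 [130.4 267.6] [0.664 0.389 0.048]
side [1.27969704 0.00385384 1.0835161 ]
marker 0.77 [331.4 252.2] [0.569 0.047 0.009]
stop 0.65 [331.  252.6] [0.573 0.046 0.012]
head 0.7 [341.9 270.3] [0.672 0.071 0.078]
tee_joint 0.95 [233.4 251.6] [ 0.569 -0.239  0.006]
tee_joint 0.83 [223.9 209.4] [ 0.411 -0.287  0.005]
start_pod 0.74 [294.2 260.4] [ 0.634 -0.057  0.063]
start_pod 0.37 [328.2 241.2] [0.533 0.038 0.013]
start_key_top 0.39 [291.7 251.7] [ 0.594 -0.066  0.046]
home_pod 0.7 [370.9 238.8] [0.561 0.156 0.066]
home_key_top 0.56 [365.3 234.3] [0.526 0.145 0.04 ]
nut_1 0.52 [349.6 218.1] [0.444 0.104 0.01 ]
nut_1 0.52 [331.3 253.8] [0.579 0.046 0.015]
cup_3 0.38 [288.7 235.8] [ 0.517 -0.079  0.016]
angle_cut 0.82 [422.3 254.9] [ 0.569  0.313 -0.   ]
pipe_cut_a 0.75 [186. 232.] [ 0.512 -0.384  0.021]
pipe_cut_a 0.74 [425.5 257. ] [0.579 0.32  0.004]
tape_roll 0.63 [181.  282.5] [ 0.672 -0.374  0.001]
tape_roll 0.4 [325.6 241.4] [0.535 0.03  0.015]
mug 0.64 [455.2 297.4] [0.744 0.362 0.069]
```

Run:
```python
import cv2
a=cv2.imread("pics/scene0.png")[170:350,90:450];cv2.imwrite("pics/a.png",cv2.resize(a,(800,400),interpolation=cv2.INTER_CUBIC))
a=cv2.imread("pics/side0.png")[170:350,150:510];cv2.imwrite("pics/b.png",cv2.resize(a,(800,400),interpolation=cv2.INTER_CUBIC))
```

```text
(no output)
```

View pics/a.png

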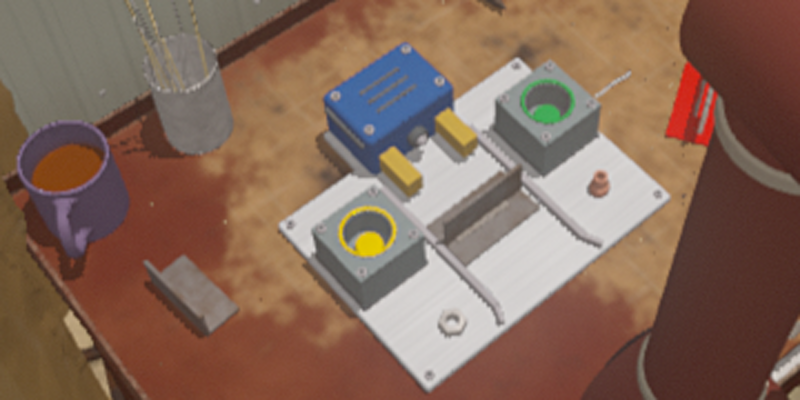

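View pics/b.png

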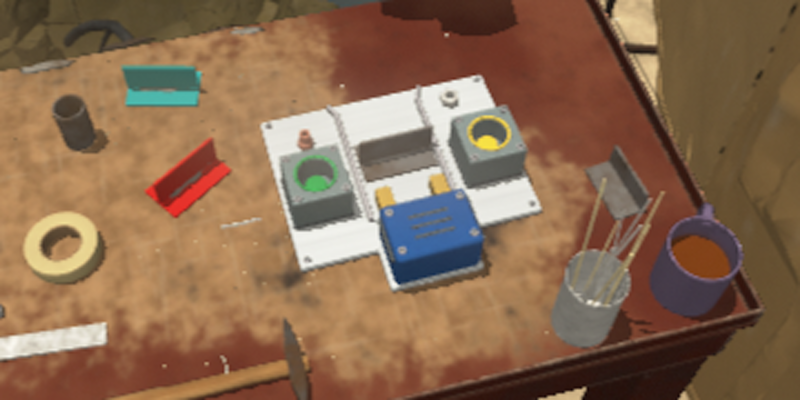

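The pictures show the fixture with the green pod on the right (-y, scene crop 547,105) and the yellow one on the left (370,235). The tee lies mid-nest, with the cup in front of green and the nut in front of yellow. Next I'll fit the frame from the collars and the web top.

```bash
cat >> h.py <<'E'
def fit(names=("scene","side")):
    res=[]
    for n in names:
        p=env.read_camera(n); hsv=cv2.cvtColor(p["color"],cv2.COLOR_BGR2HSV)
        C={}
        for k,lo,hi in(("g",(50,120,60),(80,255,255)),("y",(22,150,120),(32,255,255))):
            m=cv2.inRange(hsv,lo,hi)>0
            X=cloud(p,m); X=X[(abs(X[:,2]-.07)<.006)&(X[:,0]<.75)&(abs(X[:,1])<.3)]
            # pixel-plane projection is more precise than depth
            A=np.c_[2*X[:,:2],np.ones(len(X))]; s=np.linalg.lstsq(A,(X[:,:2]**2).sum(1),rcond=None)[0]
            C[k]=s[:2]; print(n,k,len(X),s[:2].round(4),"r",np.sqrt(s[2]+s[:2]@s[:2]).round(4),"z",X[:,2].mean().round(4))
        res.append(C)
        y=C["y"]-C["g"]; y/=np.linalg.norm(y); x=np.array([y[1],-y[0]]); O=(C["y"]+C["g"])/2
        print(" origin",O.round(4),"yaw",np.arctan2(x[1],x[0]).round(4),"dist",np.linalg.norm(C["y"]-C["g"]).round(4))
        X=cloud(p,p["depth"]>0); L=np.c_[(X[:,:2]-O)@x,(X[:,:2]-O)@y,X[:,2]]
        s=L[(abs(L[:,1])<.056)&(L[:,0]<.02)&(L[:,0]>-.125)&(L[:,2]>.052)&(L[:,2]<.066)]
        f=np.polyfit(s[:,1],s[:,0],1);print(" web top",len(s),"x range",np.percentile(s[:,0],[2,50,98]).round(4),"y",np.percentile(s[:,1],[1,99]).round(4),"zmax",s[:,2].max().round(4),"fit",f.round(4))
E
python3 - <<'E'
from h import *
fit()
E
```

```text
scene g 51 [ 0.5927 -0.064 ] r 0.0251 z 0.0697
scene y 104 [0.5274 0.1564] r 0.0253 z 0.0697
 origin [0.5601 0.0462] yaw 0.2879 dist 0.2299
 web top 149 x range [-0.0383 -0.036  -0.0318] y [-0.0477  0.0502] zmax 0.065 fit [-0.0112 -0.0358]
side g 9 [ 0.6033 -0.0656] r 0.0167 z 0.0683
side y 38 [0.5285 0.1538] r 0.0251 z 0.068
 origin [0.5659 0.0441] yaw 0.3284 dist 0.2318
 web top 87 x range [-0.0435 -0.0385 -0.0352] y [-0.046   0.0513] zmax 0.0649 fit [ 0.0247 -0.0387]
```

Request:
carry_out(linear=[[0,0,0],[0.92,-0.97,0],[0.92,-0.97,0],[0.92,-0.97,0],[0.92,-0.97,0],[0.92,-0.97,0],[0.92,-0.97,0],[0.92,-0.97,0],[0.92,-0.97,0],[0.92,-0.97,0]], angular=[[0,0,-0.36],[0,0,0],[0,0,0],[0,0,0],[0,0,0],[0,0,0],[0,0,0],[0,0,0],[0,0,0],[0,0,0]], hand=[-1,-1,-1,-1,-1,-1,-1,-1,-1,-1])

```text
clock: 2.6
ee_pos: [0.297, -0.335, 0.2315]
orientation: [0.0, 0.99, 0.144, 0.0]
contact_force: [1.1, 0.6, 0.2]
finger_gap: -0.0001
grasp_force: 0.0
```

Request:
carry_out(linear=[[0.92,-0.97,0],[0.92,-0.97,0],[0.92,-0.97,0],[0.92,-0.97,0],[0.92,-0.97,0],[0.92,-0.97,0],[0.92,-0.97,0],[0.92,-0.97,0],[0.92,-0.97,0],[0.92,-0.97,0]], angular=[[0,0,0],[0,0,0],[0,0,0],[0,0,0],[0,0,0],[0,0,0],[0,0,0],[0,0,0],[0,0,0],[0,0,0]], hand=[-1,-1,-1,-1,-1,-1,-1,-1,-1,-1])

```text
clock: 3.6
ee_pos: [0.4488, -0.037, 0.2316]
orientation: [0.0, 0.99, 0.144, 0.0]
contact_force: [-0.7, 0.2, -0.2]
finger_gap: -0.0
grasp_force: 0.0
```

Request:
carry_out(linear=[[0.9,-0.97,0],[0.4,-0.4,0],[0,0,0],[0,0,0]], angular=[[0,0,0],[0,0,0],[0,0,0],[0,0,0]], hand=[-1,-1,-1,-1])

```text
clock: 4.0
ee_pos: [0.4695, 0.0032, 0.2312]
orientation: [0.0, 0.99, 0.144, -0.0]
contact_force: [0.4, -0.4, 0.2]
finger_gap: -0.0001
grasp_force: 0.0
```

```bash
cat >> h.py <<'E'
O=np.array([.5601,.0462]);YAW=.288
def loc(o=None):
    from scipy.spatial.transform import Rotation as R
    o=o or env.get_obs(); c,s=np.cos(YAW),np.sin(YAW); d=np.array(o["ee_pos"][:2])-O
    q=o["orientation"];M=R.from_quat([q[1],q[2],q[3],q[0]]).as_matrix()
    print("fixture xyz",np.round([d[0]*c+d[1]*s,-d[0]*s+d[1]*c,o["ee_pos"][2]],4),"toolx yaw",np.arctan2(M[1,0],M[0,0]).round(4),"tilt",M[:2,2].round(3),"F",np.round(o["contact_force"],2),"gap",o["finger_gap"],"t",o["clock"])
E
python3 - <<'E'
from h import *
loc()
p=env.read_camera("wrist");cv2.imwrite("pics/w.png",p["color"])
fit(("wrist",))
E
```

```text
fixture xyz [-0.099  -0.0155  0.2312] toolx yaw 0.2881 tilt [-0.001 -0.001] F [ 0.37 -0.38  0.17] gap -0.000117943490475522 t 4.0
wrist g 940 [ 0.5932 -0.0634] r 0.0254 z 0.0708
wrist y 924 [0.5277 0.1563] r 0.0254 z 0.0706
 origin [0.5605 0.0465] yaw 0.2894 dist 0.2293
 web top 767 x range [-0.0373 -0.0351 -0.033 ] y [-0.0478  0.0494] zmax 0.0641 fit [-0.0102 -0.0352]
```

View pics/w.png

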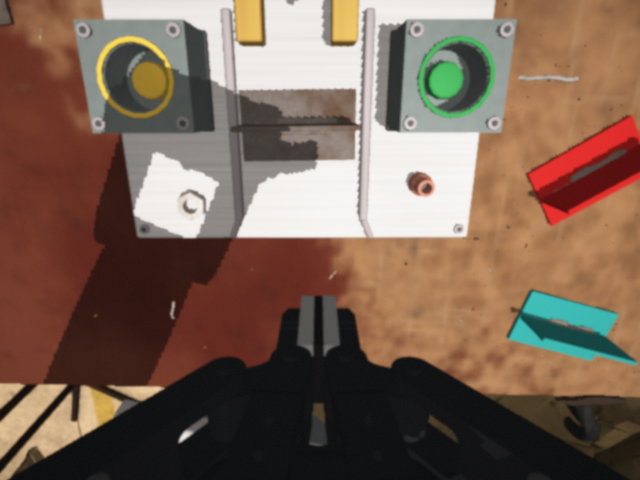

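The wrist view confirms the fit: the web is edge-on at row ~125, the brass arms are at (250,20) and (344,20), and green is on the right at (455,78). I'll descend short of the web.

Request:
carry_out(linear=[[0.4,-0.66,0],[0,0,1],[0,0,1],[0,0,1],[0,0,1],[0,0,1],[0,0,1],[0,0,1],[0,0,0.5],[0,0,0.45]], angular=[[0,0,0],[0,0,0],[0,0,0],[0,0,0],[0,0,0],[0,0,0],[0,0,0],[0,0,0],[0,0,0],[0,0,0]], hand=[-1,-1,-1,-1,-1,-1,-1,-1,-1,-1])

```text
clock: 5.1
ee_pos: [0.4744, 0.0216, 0.0319]
orientation: [0.0, 0.99, 0.143, -0.0]
contact_force: [0.0, 1.1, 0.4]
finger_gap: 0.0003
grasp_force: 0.0
```

Request:
carry_out(linear=[[0.4,0,0],[0.4,0,0],[0.4,0,0],[0.2,0,0],[0.2,0,0],[0.2,0,0],[0.2,0,0]], angular=[[0,0,0],[0,0,0],[0,0,0],[0,0,0],[0,0,0],[0,0,0],[0,0,0]], hand=[-1,-1,-1,-1,-1,-1,-1])

```text
clock: 5.8
ee_pos: [0.5224, 0.0366, 0.0325]
orientation: [0.0, 0.99, 0.143, -0.001]
contact_force: [-2.6, -1.2, 1.5]
finger_gap: -0.0
grasp_force: 1.4
```

Run:
```python
from h import *
loc()
```

```text
fixture xyz [-0.0388  0.0015  0.0325] toolx yaw 0.2878 tilt [-0.001 -0.   ] F [-2.61 -1.15  1.46] gap -4.5403588572047916e-05 t 5.8
```

Request:
carry_out(linear=[[0.2,0,0],[0.2,0,0],[0.2,0,0],[0.2,0,0],[0.2,0,0],[0.2,0,0],[0.2,0,0],[0.2,0,0],[0.2,0,0]], angular=[[0,0,0],[0,0,0],[0,0,0],[0,0,0],[0,0,0],[0,0,0],[0,0,0],[0,0,0],[0,0,0]], hand=[-1,-1,-1,-1,-1,-1,-1,-1,-1])

```text
clock: 6.7
ee_pos: [0.5661, 0.0494, 0.0325]
orientation: [-0.0, 0.99, 0.143, -0.0]
contact_force: [-2.7, -1.0, 0.3]
finger_gap: 0.0001
grasp_force: 1.0
```

Request:
carry_out(linear=[[0.1,0,0],[0.1,0,0],[0.04,0,0],[0,0,0]], angular=[[0,0,0],[0,0,0],[0,0,0],[0,0,0]], hand=[-1,-1,-1,-1])

```text
clock: 7.1
ee_pos: [0.5718, 0.0511, 0.0326]
orientation: [-0.0, 0.99, 0.143, 0.0]
contact_force: [-0.9, 0.1, 0.0]
finger_gap: -0.0005
grasp_force: 0.3
```

Run:
```python
from h import *
loc()
```

```text
fixture xyz [0.0126 0.0013 0.0326] toolx yaw 0.2876 tilt [0.001 0.   ] F [-0.93  0.15  0.03] gap -0.00048548884124800676 t 7.1
```

Not against the stops yet by force, so I'll creep on in 1 mm rows.

Request:
carry_out(linear=[[0.04,0,0],[0.04,0,0]], angular=[[0,0,0],[0,0,0]], hand=[-1,-1])

```text
clock: 7.3
ee_pos: [0.5723, 0.0512, 0.0326]
orientation: [0.0, 0.99, 0.143, -0.002]
contact_force: [-9.3, -3.7, 7.2]
finger_gap: -0.0003
grasp_force: 4.8
```

Request:
carry_out(linear=[[0.04,0,0],[0.0,0,0]], angular=[[0,0,0],[0,0,0]], hand=[-1,-1])

```text
clock: 7.5
ee_pos: [0.5722, 0.0512, 0.0326]
orientation: [0.0, 0.99, 0.143, -0.003]
contact_force: [-10.4, -2.4, 7.5]
finger_gap: -0.0
grasp_force: 5.8
```

The force rises to 10 N with no motion, so the web is home. I'll hold, back off, rise and check.

Request:
carry_out(linear=[[0,0,0],[0,0,0],[-0.2,0,0],[-0.6,0,0],[-0.4,0,0],[0,0,-1],[0,0,-1],[0,0,-1],[0,0,-1],[0,0,0]], angular=[[0,0,0],[0,0,0],[0,0,0],[0,0,0],[0,0,0],[0,0,0],[0,0,0],[0,0,0],[0,0,0],[0,0,0]], hand=[-1,-1,-1,-1,-1,-1,-1,-1,-1,-1])

```text
clock: 8.5
ee_pos: [0.5487, 0.0432, 0.1373]
orientation: [0.001, 0.99, 0.143, 0.005]
contact_force: [0.4, -0.3, 0.6]
finger_gap: -0.0002
grasp_force: 0.0
```

```bash
sed -i 's/L\[:,0\]<.02)/L[:,0]<.045)/' h.py
python3 - <<'E'
from h import *
loc()
p=env.read_camera("wrist");cv2.imwrite("pics/w2.png",p["color"])
X=cloud(p,p["depth"]>0);c,s=np.cos(.2887),np.sin(.2887);d=X[:,:2]-[.5603,.0464]
L=np.c_[d[:,0]*c+d[:,1]*s,-d[:,0]*s+d[:,1]*c,X[:,2]]
for a,b in((-.045,-.02),(-.02,.02),(.02,.045)):
    w=L[(L[:,1]>a)&(L[:,1]<b)&(L[:,0]<.05)&(L[:,0]>-.05)&(L[:,2]>.056)&(L[:,2]<.067)];print(len(w),np.percentile(w[:,0],[5,50,95]).round(4) if len(w) else "")
E
```

```text
fixture xyz [-0.0118  0.0004  0.1373] toolx yaw 0.2876 tilt [ 0.009 -0.   ] F [ 0.39 -0.27  0.64] gap -0.0001604014166594794 t 8.5
382 [0.0235 0.0257 0.0271]
594 [0.0235 0.0257 0.0271]
364 [0.0236 0.0257 0.0272]
```

View pics/w2.png

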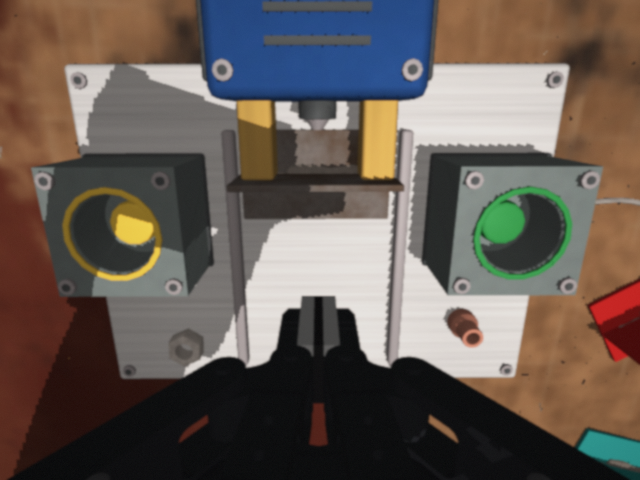

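The web is at x ≈ 0.0255 at all three y bands, touching both brass arms (row ~183), so it is home and square. Now over the green well.

Request:
carry_out(linear=[[0.1,0.92,0],[0.1,0.92,0],[0.1,0.92,0],[0.1,0.92,0],[0.09,0.92,0],[0,0,0],[0,0,0],[0,0,0]], angular=[[0,0,0],[0,0,0],[0,0,0],[0,0,0],[0,0,0],[0,0,0],[0,0,0],[0,0,0]], hand=[-1,-1,-1,-1,-1,-1,-1,-1])

```text
clock: 9.35
ee_pos: [0.5892, -0.0626, 0.1315]
orientation: [-0.001, 0.99, 0.144, -0.001]
contact_force: [-0.2, 0.1, -0.0]
finger_gap: 0.0006
grasp_force: 0.0
```

Run:
```python
from h import *
loc()
p=env.read_camera("wrist")
hsv=cv2.cvtColor(p["color"],cv2.COLOR_BGR2HSV);X=cloud(p,cv2.inRange(hsv,(50,120,60),(80,255,255))>0)
X=X[abs(X[:,2]-.07)<.006];A=np.c_[2*X[:,:2],np.ones(len(X))]; s=np.linalg.lstsq(A,(X[:,:2]**2).sum(1),rcond=None)[0]
d=s[:2]-O;c,q=np.cos(YAW),np.sin(YAW);print(len(X),"ring fixture",d[0]*c+d[1]*q,-d[0]*q+d[1]*c,np.sqrt(s[2]+s[:2]@s[:2]))
```

```text
fixture xyz [-0.003  -0.1126  0.1315] toolx yaw 0.2881 tilt [-0.002  0.001] F [-0.22  0.09 -0.02] gap 0.000562997900121091 t 9.35
1435 ring fixture 0.0008977869486237675 -0.11475749925000306 0.025401992897297214
```

Request:
carry_out(linear=[[0.15,0.09,0],[0,0,0],[0,0,1],[0,0,0.8],[0,0,0.6],[0,0,0.6],[0,0,0]], angular=[[0,0,0],[0,0,0],[0,0,0],[0,0,0],[0,0,0],[0,0,0],[0,0,0]], hand=[-1,-1,-1,-1,-1,-1,-1])

```text
clock: 10.1
ee_pos: [0.5925, -0.0641, 0.0549]
orientation: [-0.001, 0.99, 0.143, -0.002]
contact_force: [-0.5, 0.4, -0.9]
finger_gap: -0.0002
grasp_force: 0.0
```

Run:
```python
from h import *
loc()
```

```text
fixture xyz [-0.0003 -0.115   0.0549] toolx yaw 0.2877 tilt [-0.004  0.001] F [-0.53  0.42 -0.95] gap -0.00022682398911845803 t 10.1
```

Centred and free; now pressing.

Request:
carry_out(linear=[[0,0,0.2],[0,0,0.16],[0,0,0.12],[0,0,0.08],[0,0,0.04],[0,0,0.04],[0,0,0]], angular=[[0,0,0],[0,0,0],[0,0,0],[0,0,0],[0,0,0],[0,0,0],[0,0,0]], hand=[-1,-1,-1,-1,-1,-1,-1])

```text
clock: 10.8
ee_pos: [0.5948, -0.0647, 0.0422]
orientation: [0.0, 0.99, 0.143, 0.001]
contact_force: [-0.5, 0.3, 3.3]
finger_gap: 0.0003
grasp_force: 1.8
```

Request:
carry_out(linear=[[0,0,0.06],[0,0,0.06],[0,0,0.04],[0,0,0]], angular=[[0,0,0],[0,0,0],[0,0,0],[0,0,0]], hand=[-1,-1,-1,-1])

```text
clock: 11.2
ee_pos: [0.5949, -0.0648, 0.0399]
orientation: [0.0, 0.99, 0.143, 0.0]
contact_force: [-4.6, 0.7, 14.4]
finger_gap: 0.0001
grasp_force: 7.2
```

The key is at its bottom: 14 N against the 5 N spring, z 0.040. I'll hold for over a second.

Request:
carry_out(linear=[[0,0,0],[0,0,0],[0,0,0],[0,0,0],[0,0,0],[0,0,0],[0,0,0],[0,0,0],[0,0,0],[0,0,0]], angular=[[0,0,0],[0,0,0],[0,0,0],[0,0,0],[0,0,0],[0,0,0],[0,0,0],[0,0,0],[0,0,0],[0,0,0]], hand=[-1,-1,-1,-1,-1,-1,-1,-1,-1,-1])

```text
clock: 12.2
ee_pos: [0.5949, -0.0647, 0.0399]
orientation: [0.0, 0.99, 0.143, 0.0]
contact_force: [-5.3, 0.7, 13.5]
finger_gap: 0.0001
grasp_force: 7.1
```

Request:
carry_out(linear=[[0,0,0],[0,0,0],[0,0,0],[0,0,-0.3],[0,0,-0.5],[0,0,-1],[0,0,-1],[0,0,-1],[0,0,-1],[0,0,-1]], angular=[[0,0,0],[0,0,0],[0,0,0],[0,0,0],[0,0,0],[0,0,0],[0,0,0],[0,0,0],[0,0,0],[0,0,0]], hand=[-1,-1,-1,-1,-1,-1,-1,-1,-1,-1])

```text
clock: 13.2
ee_pos: [0.5935, -0.0644, 0.183]
orientation: [-0.0, 0.99, 0.143, -0.001]
contact_force: [0.1, -0.1, -0.2]
finger_gap: -0.0001
grasp_force: 0.0
```

Request:
carry_out(linear=[[-1,0,-0.5],[-1,0,0],[-1,-0.5,0],[-1,-0.5,0],[0,0,0],[0,0,0],[0,0,0],[0,0,0]], angular=[[0,0,0],[0,0,0],[0,0,0],[0,0,0],[0,0,0],[0,0,0],[0,0,0],[0,0,0]], hand=[-1,-1,-1,-1,-1,-1,-1,-1])

```text
clock: 14.0
ee_pos: [0.4919, -0.0691, 0.1951]
orientation: [-0.0, 0.99, 0.143, -0.0]
contact_force: [0.1, 0.2, -0.8]
finger_gap: -0.0
grasp_force: 0.0
```

Run:
```python
from h import *
loc()
p=env.read_camera("wrist");cv2.imwrite("pics/w3.png",p["color"])
X=cloud(p,p["depth"]>0);c,s=np.cos(.2887),np.sin(.2887);d=X[:,:2]-[.5603,.0464]
L=np.c_[d[:,0]*c+d[:,1]*s,-d[:,0]*s+d[:,1]*c,X[:,2]]
for a,b in((-.045,-.02),(-.02,.02),(.02,.045)):
    w=L[(L[:,1]>a)&(L[:,1]<b)&(L[:,0]<.05)&(L[:,0]>-.05)&(L[:,2]>.056)&(L[:,2]<.067)];print(len(w),np.percentile(w[:,0],[5,50,95]).round(4) if len(w) else "")
for y in(-.115,.115):
    w=L[np.hypot(L[:,0],L[:,1]-y)<.011];print("key z",np.median(w[:,2]))
```

```text
fixture xyz [-0.0981 -0.0912  0.1951] toolx yaw 0.2877 tilt [-0.  0.] F [ 0.1   0.21 -0.76] gap -1.4178858854138972e-05 t 14.0
345 [0.023  0.0247 0.0269]
564 [0.023  0.0246 0.027 ]
320 [0.023  0.0245 0.0264]
key z 0.046825158296994504
key z 0.04669517751452437
```

View pics/w3.png

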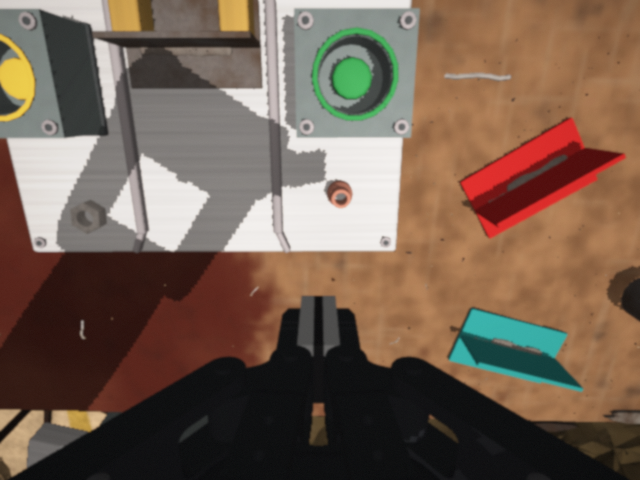

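The tee is seated against the arms (row ~37), both keys are up (green at 352,77, z 0.047), and cup and nut stand where they were; the arm is clear.

```bash
python3 -c "
from bench import env
print(env.job_done())"
```

```text
the job is handed in; nothing more can be done
None
```

I pushed the tee joint home against both stop arms, held the green key fully down for over a second and let it come up again, then handed the job in with both keys up and the arm clear; no verdict came back.

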